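# Take the left-hand burr nut off the seed mill

### The job

The bakery's seed mill has its hopper off for cleaning: unscrew the steel wing nut in the middle of its burr and set it down gently, not dropped, in the empty aluminium pan. The nut has a coarse left-hand thread, so it loosens clockwise seen from above: about a quarter turn frees it, then lift it straight off. Leave the hopper standing where it is.

Things in the scene. Friction and masses are not known exactly. Their poses are not given: they have to be found in the camera images.
- nut_mid (a point): Centre of the wing nut's upright plate (plain steel): 60 mm along x, 12 mm thick along y, 30 mm high; z up. Loose, 0.2 kg, turns easily. Hub 30 mm wide; underside 37 mm under this point. At the start x is within 15 deg of the mill's x, lugs under two claws. Anticlockwise it jams; clockwise from above (yaw falling) it is free 55 to 125 deg from the mill's x (best 85); 20 mm of lift clears all.
- mill: Seed mill, fixed: white housing 250 mm (x) by 200 mm (y), deck 90 mm high, drum 172 mm across with a dark toothed burr. Origin: on the table, on the burr's and nut's axis; x along the line of the two claws; z up. Burr face at 130 mm; claws rise to 142 mm, 37 mm out; stud leaves the nut 3 mm play. Two round black deck knobs (116 mm high) are hopper clamps, not part of the work.
- pan_in (a point): Centre of the inner floor (4 mm above the table) of the empty aluminium parts pan, fixed: 180 mm (x) by 230 mm (y) outside, 30 mm high, walls 4 mm; z up.
- hopper_mid (a point): Centre, half-way up, of the mill's aluminium hopper standing wide mouth down on the table beyond the work: 156 mm across the foot, 80 mm across the neck, 140 mm high, 0.7 kg. To be left alone.
Not all that is in view belongs to the job. Leave any purple look-alike of the part that bears nut_mid alone.

How it is judged (in metres and radians):
On the way:
1. the nut is turned at least 37 degrees away from the mill's x axis while still on its seat (angle between the x axis of nut_mid and the x axis of mill, either way round above 0.65 rad and z of nut_mid in the frame of mill below 0.178 m and horizontal distance between nut_mid and mill below 0.012 m), for 0.1 s.
At the end, for the whole second after the job is handed in: The wing nut rests, released, inside the parts pan (its centre within the pan's walls and at most 45 mm above its floor, upright or lying, slower than 20 mm/s) (x of nut_mid in the frame of pan_in between -0.085 and 0.085 m and y of nut_mid in the frame of pan_in between -0.11 and 0.11 m and z of nut_mid in the frame of pan_in below 0.045 m and linear speed of wing_nut below 0.02 m/s and contact force between the fingers and wing_nut below 0.1 N); the robot touches nothing.
It fails at once if the nut is dropped (it moves faster than 0.7 m/s while not held, a fall of more than about 25 mm) (linear speed of wing_nut above 0.7 m/s and contact force between the fingers and wing_nut below 0.1 N).
It fails at once if the hopper is shifted more than 30 mm or tipped (distance of hopper_mid from where it was at the start of the episode above 0.03 m or angle between hopper_mid's own z axis and vertical above 0.3 rad).
It also fails if it takes over 51 s, if anything falls off the work surface, if the arm or the gripper's body presses on something with over 40 N, if the wrist force passes 120 N, or if a joint passes its speed limit or range.

### The arm

A 6-joint arm with a two-finger parallel gripper is mounted at the origin on the work surface. World frame = base frame: x ahead of the robot, y to its left, z up, the work surface at z = 0. Lengths are in mm, angles in rad, forces in N, time in s.
With the tool pointing down it reaches from about 400 to 925 mm from the base axis. Payload 12.5 kg.
Tool frame: the origin (TCP) lies midway between the tips of the shut fingers; the grasp point (between the pads) lies 19 mm behind it; x points along the fingers, y is the direction in which the jaws open and shut, and the axes are right-handed (so a half turn about x gives the same grasp; the last joint's range is limited). The gripper opens to 95 mm and grips with 3 to 60 N. Pads are 20 mm wide; open, the fingers measure 119 mm over their backs; the gripper's body (75 mm by 180 mm) begins 59 mm behind the grasp point.
Start: joints at [1.087, 0.491, 1.559, -0, 1.092, -0.106], TCP at [230.533, 580.949, 214.661] pointing down, gripper open.
Joint ranges: [-3.1, 3.1], [-0.84, 2.19], [0.05, 2.79], [-1.13, 4.28], [0.06, 2.93], [-2.69, 2.69]. Speed limits (rad/s): [2.22, 2.22, 2.79, 3.14, 3.14, 3.14].

### API

Orientations are given as a rotation vector (axis times angle).
In Python, from bench import read_state, vision, manip gives the robot as it stands.
- The arm moves only by the tool apply_moves, never from a script. Its arguments are lists of equal length, an entry for each row: "claw": the finger opening in mm, from 0 to 95.1; "dp": the shift along the tool's x, y, z in mm, a list of three; "roll": the turn about the tool's x in degrees. In form: {"claw": [claw, ...], "dp": [[x, y, z], ...], "roll": [roll, ...]}. A call has 1 to 12 rows; each row is the pose to reach, as a shift and turn from the pose commanded when the call began, along the tool's axes at that moment; what a row does not reach only later rows make up. A row lasts 1/12 s, in which the tool goes at most 41.7 mm and 7.16 degrees, less where a joint would pass 70% of its speed; a pose out of reach is approached as far as the arm can. A call with a gripper value outside its range is refused whole. The fingers move at their own pace and stop on an object; "force" is the grip in N (left out, the last holds). Time passes only in rows, so rows that repeat a pose let the fingers close. It gives the time, the measured TCP pose, the force and the opening at its end, in the units of the state.
- read_state(): the state, without advancing time (a new reading comes with each control period).
- vision.read_camera(name): name is "scene" or "top" or "wrist"; returns the picture (400x640x3 uint8, red, green, blue); there is no depth.
- vision.camera_model(name): a dict with "mtx" (3x3 intrinsics, pixels), "D" ([k1, k2, p1, p2, k3] as OpenCV has them; the pictures are not rectified), "extrinsics" (4x4, takes a point from camera to world coordinates). Camera axes: x right, y up, looking along -z (the intrinsics and any distortion apply to the point x, -y, -z); pixel columns grow to the right and rows downward; lengths in mm; the calibration is good to about 2 mm. A picture is of the moment at which its call begins: read the wrist's pose just before it. camera_model takes no time and is no camera call; for the wrist camera it gives the pose at the moment of the call.
- manip.finish_job(): hands the job in, once; it reports no verdict.
The state is a dict: "time": time; "q": joint angles; "qvel": joint speeds; "joint_torque": joint torques, N m; "tool_pos": TCP position; "ee_rot": TCP orientation; "ft_force": force on the tool from outside, world axes, zero at the start; "ft_torque": the same for the moment, N m; "width": finger opening in mm.
Only numpy, scipy, OpenCV 4.12 (cv2) and the standard library are available. Lean on these libraries where they do the work, as an engineer would, in place of code of your own. Each camera call takes 0.05 s, during which the arm holds its last target. There are 200 camera calls.

## Working session

There is one attempt and no reset: what is moved stays moved. The work goes in short steps, Python scripts to look and compute and a tool call to move; the robot and the scene stay as the last step left them, time stands still between calls to the robot, and variables do not carry over. Pictures are saved under pics/ and viewed, about 8 in all and at most 12, crops included, and the job is handed in when it is done.

Besides the shell and the picture viewer there is one more tool, called by a JSON object that holds its "api" and its "payload". apply_moves: Moves the arm, as the interface text tells. Its arguments: {"type":"object","properties":{"claw":{"type":"array"},"dp":{"type":"array"},"roll":{"type":"array"},"force":{"type":"number"}},"required":["claw","dp","roll"]}

```bash
mkdir -p pics; cat > h.py <<'E'
import numpy as np, cv2
from bench import read_state, vision, manip
def ray(name,px,m=None):
    m=m or vision.camera_model(name)
    u=cv2.undistortPoints(np.array([[px]],float),np.array(m["mtx"],float),np.array(m["D"],float))[0,0]
    T=np.array(m["extrinsics"],float)
    return T[:3,3],T[:3,:3]@np.array([u[0],-u[1],-1.])
def hit(name,px,z,m=None):
    o,d=ray(name,px,m); return (o+d*(z-o[2])/d[2]).round(1)
def save(name,f,crop=None,s=1):
    im=vision.read_camera(name)
    np.save('pics/'+f+'.npy',im)
    if crop: x0,y0,x1,y1=crop; im=im[y0:y1,x0:x1]
    cv2.imwrite('pics/'+f+'.png',cv2.resize(im,None,fx=s,fy=s,interpolation=cv2.INTER_CUBIC)[:,:,::-1])
E
python3 - <<'E'
from h import *
for n in("top","scene"):
    save(n,n); m=vision.camera_model(n);print(n,m)
s=read_state();print(s)
E
```

```text
top {'mtx': array([[392.17653264,   0.        , 310.69927585],
       [  0.        , 392.17653264, 203.50074046],
       [  0.        ,   0.        ,   1.        ]]), 'D': array([-0.00803757,  0.        ,  0.        ,  0.        ,  0.        ]), 'extrinsics': array([[-2.18488512e-02,  9.81051653e-01, -1.92510473e-01,
         4.63913347e+02],
       [-9.99715846e-01, -1.96031490e-02,  1.35625919e-02,
        -6.10383473e+01],
       [ 9.53179170e-03,  1.92752097e-01,  9.81201189e-01,
         9.19387709e+02],
       [ 0.00000000e+00,  0.00000000e+00,  0.00000000e+00,
         1.00000000e+00]])}
scene {'mtx': array([[454.25057136,   0.        , 321.34345638],
       [  0.        , 454.25057136, 200.89795467],
       [  0.        ,   0.        ,   1.        ]]), 'D': array([-0.12984482,  0.        ,  0.        ,  0.        ,  0.        ]), 'extrinsics': array([[ 3.64859105e-01, -6.26980903e-01,  6.88311543e-01,
         1.41444489e+03],
       [ 9.30926660e-01,  2.33022306e-01, -2.81204833e-01,
        -3.72482810e+02],
       [ 1.59181172e-02,  7.43367710e-01,  6.68693548e-01,
         8.55590967e+02],
       [ 0.00000000e+00,  0.00000000e+00,  0.00000000e+00,
         1.00000000e+00]])}
{'time': 0.1, 'q': array([ 1.08737963e+00,  4.91501593e-01,  1.55939861e+00, -1.71681139e-05,
        1.09170157e+00, -1.05566259e-01]), 'qvel': array([ 0.00046955, -0.00270256, -0.00182006,  0.00081396, -0.00065695,
       -0.00220403]), 'joint_torque': array([ 1.52986191e-03, -6.13610458e+01, -2.58602482e+01,  6.93470333e-02,
        4.70046618e-02, -4.97129497e-05]), 'tool_pos': array([230.43714101, 580.73055944, 214.11526903]), 'ee_rot': array([ 0.29568298,  1.55067174, -0.29721431]), 'ft_force': array([0.09711975, 0.29015214, 1.46433236]), 'ft_torque': array([-0.01888908,  0.00884822,  0.03557512]), 'width': 95.4367050551493}
```

View pics/top.png

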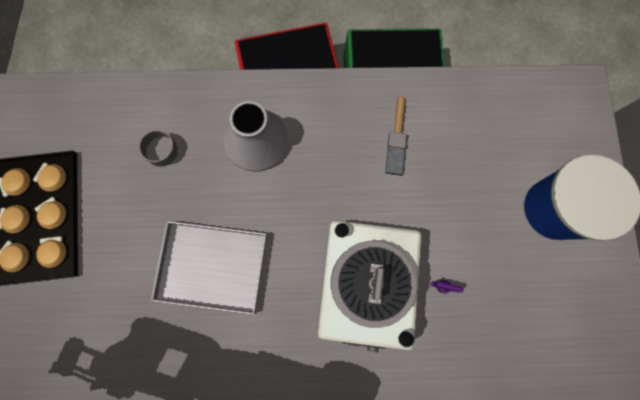

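View pics/scene.png

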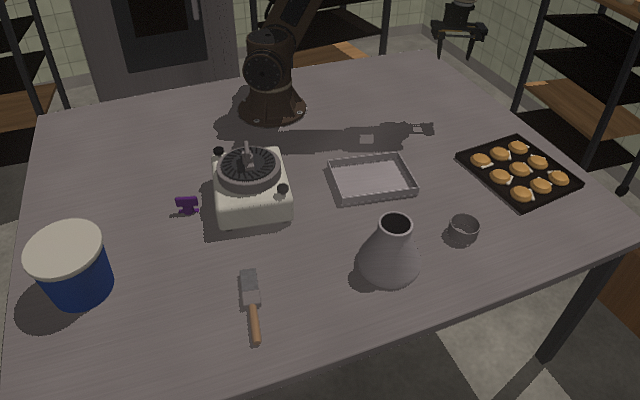

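Possible confusions: the steel nut in the burr at top (376,283), the purple look-alike at (448,287), and the black clamp knobs at (343,230) and (406,339). The steel nut on the burr fits the description. The pan is at (213,266) and the hopper at (255,140). Next is a close crop to check.

```bash
python3 - <<'E'
from h import *
im=np.load('pics/top.npy')[215:355,310:430]
cv2.imwrite('pics/c1.png',cv2.resize(im,None,fx=4.2,fy=4.2,interpolation=cv2.INTER_CUBIC)[:,:,::-1])
for p,z in(((376,283),165),((376,283),130),((343,230),116),((406,339),116)):print(p,hit("top",p,z))
for p in((168,222),(271,232),(256,312),(153,299)):print('pan',hit("top",p,30))
T=np.array(vision.camera_model("wrist")["extrinsics"]);print(T.round(3),vision.camera_model("wrist")["mtx"])
from scipy.spatial.transform import Rotation as R
print(R.from_rotvec(read_state()["ee_rot"]).as_matrix().round(3))
E
```

```text
(376, 283) [ 456.4 -191.5  165. ]
(376, 283) [ 456.1 -197.5  130. ]
(343, 230) [ 564.5 -137.5  116. ]
(406, 339) [ 346.9 -253.2  116. ]
pan [601.9 253.6  30. ]
pan [574.1  18.5  30. ]
pan [398.6  51.8  30. ]
pan [431.2 278.4  30. ]
[[ 3.68000e-01 -9.04000e-01 -2.18000e-01  1.69455e+02]
 [ 9.30000e-01  3.58000e-01  8.70000e-02  6.04619e+02]
 [-1.00000e-03 -2.35000e-01  9.72000e-01  3.84393e+02]
 [ 0.00000e+00  0.00000e+00  0.00000e+00  1.00000e+00]] [[297.93712551   0.         318.97818379]
 [  0.         297.93712551 200.29168926]
 [  0.           0.           1.        ]]
[[-0.     0.369  0.929]
 [-0.001  0.929 -0.369]
 [-1.    -0.001 -0.   ]]
```

View pics/c1.png

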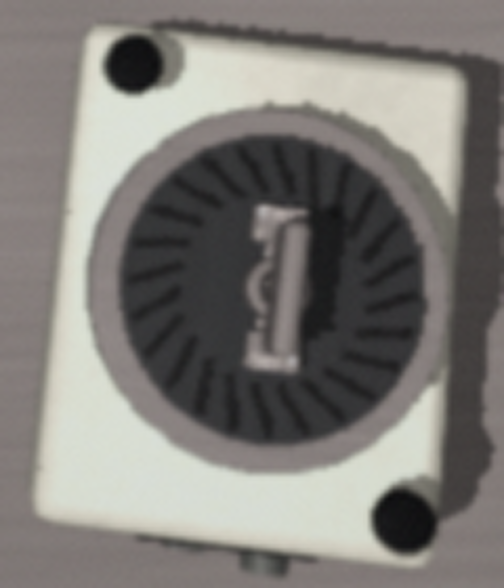

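The crop shows the plain steel nut on the burr, with its plate from about crop (303,222) to (290,352) and the claw tips at about (281,212) and (272,362). The burr centre is at about (272,289). The purple piece lies off the mill.

```bash
cat >> h.py <<'E'
from scipy.spatial.transform import Rotation as R
def rel(x,y,z,pos=None):
    s=read_state(); M=R.from_rotvec(s["ee_rot"]).as_matrix()
    return (M.T@(np.array([x,y,z])-s["tool_pos"])).round(1), np.degrees(np.arctan2(M[1,1],M[0,1])).round(1)
E
python3 - <<'E'
from h import *
c=lambda x,y:(310+x/4.2,215+y/4.2)
print('burr',hit("top",c(272,289),130),'drum',hit("top",c(268,288),130))
a,b=hit("top",c(281,212),142),hit("top",c(272,362),142);print('claws',a,b,(a+b)/2,np.degrees(np.arctan2(*(a-b)[1::-1])))
a,b=hit("top",c(303,222),182),hit("top",c(290,352),182);print('plate',a,b,(a+b)/2,np.degrees(np.arctan2(*(a-b)[1::-1])))
a,b=hit("top",c(85,30),90),hit("top",c(35,515),90);print('edge',np.degrees(np.arctan2(*(a-b)[1::-1])))
print('hopper neck',hit("top",(249,119),140),'purple',hit("top",(448,287),30))
print(rel(480,250,280),rel(470,0,290),rel(456,-193,290))
E
```

```text
burr [ 454.6 -195.   130. ] drum [ 455.1 -193.1  130. ]
claws [ 489.9 -199.   142. ] [ 421.8 -191.2  142. ] [ 455.85 -195.1   142.  ] -6.534038496180271
plate [ 483.9 -201.5  182. ] [ 428.1 -192.6  182. ] [ 456.   -197.05  182.  ] -9.062241800971675
edge -7.631356079232219
hopper neck [801.3  54.6 140. ] purple [ 442.7 -375.1   30. ]
(array([ -65.7, -215.4,  354. ]), np.float64(68.4)) (array([ -75.5, -451.5,  436.9]), np.float64(68.4)) (array([ -75.3, -636. ,  495.1]), np.float64(68.4))
```

{"api": "apply_moves", "payload": {"claw": [60,60,60,60,60,60,60,60,60,60,60,60], "dp": [[-75,-451,437],[-75,-451,437],[-75,-451,437],[-75,-451,437],[-75,-451,437],[-75,-451,437],[-75,-451,437],[-75,-451,437],[-75,-451,437],[-75,-451,437],[-75,-451,437],[-75,-451,437]], "roll": [-12,-12,-12,-12,-12,-12,-12,-12,-12,-12,-12,-12]}}

```text
time: 1.1
tool_pos: [420.3, 120.1, 274.2]
ee_rot: [0.132, 1.567, -0.132]
ft_force: [0.4, 0.5, 0.0]
width: 59.5
```

```bash
python3 - <<'E'
from h import *
s=read_state();print(s["time"],s["tool_pos"],rel(455,-195,275))
E
```

```text
1.1 [420.25390832 120.10318092 274.20756564] (array([  -0.8, -304.8,   87. ]), np.float64(80.4))
```

{"api": "apply_moves", "payload": {"claw": [60,60,60,60,60,60,60,60,60,60,60,60], "dp": [[0,-305,87],[0,-305,87],[0,-305,87],[0,-305,87],[0,-305,87],[0,-305,87],[0,-305,87],[0,-305,87],[0,-305,87],[0,-305,87],[0,-305,87],[0,-305,87]], "roll": [-1,-1,-1,-1,-1,-1,-1,-1,-1,-1,-1,-1]}}

```text
time: 2.1
tool_pos: [454.7, -192.1, 273.9]
ee_rot: [0.118, 1.568, -0.117]
ft_force: [0.2, -0.0, 0.6]
width: 59.4
```

```bash
python3 - <<'E'
from h import *
s=read_state();print(s["time"],s["tool_pos"],rel(455,-195,275))
m=vision.camera_model("wrist")
np.save('pics/wm.npy',m,allow_pickle=True)
im=vision.read_camera("wrist"); np.save('pics/w1.npy',im)
cv2.imwrite('pics/w1.png',im[:,:,::-1])
o=np.array(m["extrinsics"])
p=np.linalg.inv(o)@np.array([455,-195,182,1]);K=np.array(m["mtx"]);q=K@np.array([p[0],-p[1],-p[2]]);print(q/q[2])
E
```

```text
2.1 [ 454.65685626 -192.09866448  273.90919763] (array([-1.1, -2.8,  0.8]), np.float64(81.4))
[316.16491179 203.53167217   1.        ]
```

View pics/w1.png

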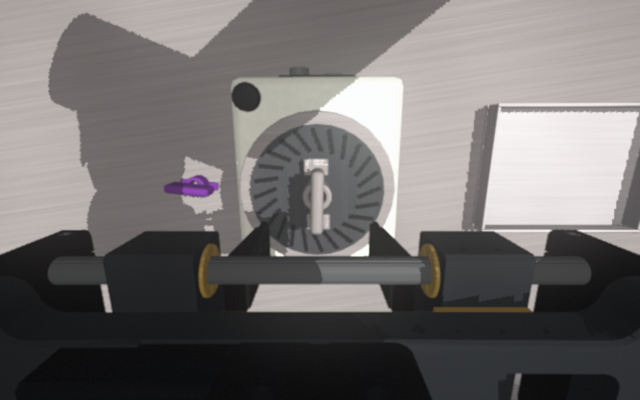

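The wrist view shows the nut plate running from about (317,170) to (317,232), with the claws at (316,163) and (320,222). An enlarged crop of the same picture follows.

```bash
python3 - <<'E'
from h import *
im=np.load('pics/w1.npy')[100:265,225:415]
cv2.imwrite('pics/w1c.png',cv2.resize(im,None,fx=4,fy=4,interpolation=cv2.INTER_CUBIC)[:,:,::-1])
E
```

```text
(no output)
```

View pics/w1c.png

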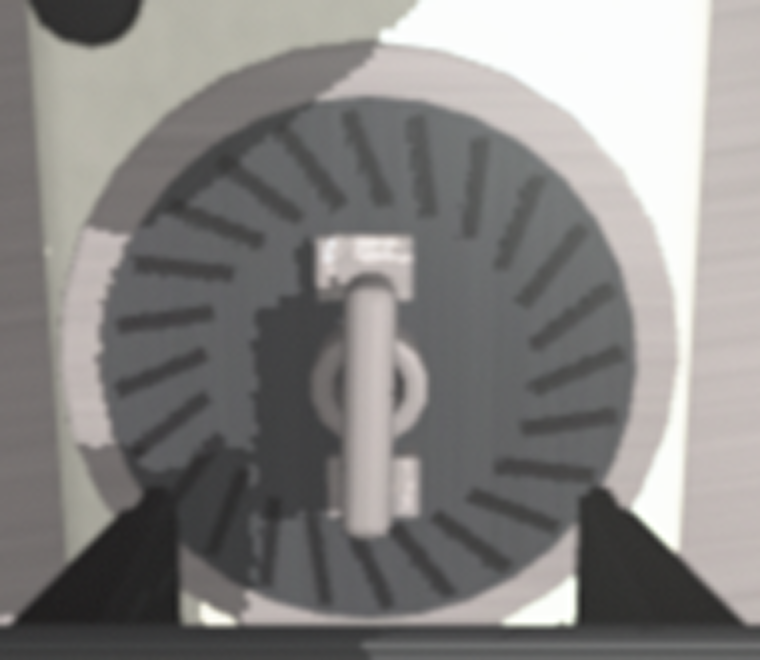

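```bash
python3 - <<'E'
from h import *
m=np.load('pics/wm.npy',allow_pickle=True).item()
c=lambda x,y:(225+x/4,100+y/4)
h=lambda x,y,z:hit("wrist",c(x,y),z,m)
yaw=lambda a,b:np.degrees(np.arctan2(*(b-a)[1::-1])).round(1)
print('burr',h(368.5,358,130))
for a,b,n,z in(((370,285),(367,533),'plate',180),((364,262),(373,487),'claw',142)):
    a,b=h(*a,z),h(*b,z);print(n,a,b,(a+b)/2,yaw(a,b))
s=read_state();print(s["tool_pos"],rel(455,-195,275))
E
```

```text
burr [ 452.7 -194.   130. ]
plate [ 426.3 -189.4  180. ] [ 484.  -198.9  180. ] [ 455.15 -194.15  180.  ] -9.3
claw [ 425.6 -191.   142. ] [ 485.  -197.7  142. ] [ 455.3  -194.35  142.  ] -6.4
[ 454.74083259 -192.0370266   274.01640402] (array([-1. , -2.9,  0.7]), np.float64(81.4))
```

{"api": "apply_moves", "payload": {"claw": [50,50,50,50,50,50,50,50,50], "dp": [[30,-2.2,0.5],[60,-2.2,0.5],[85,-2.2,0.5],[100,-2.2,0.5],[110,-2.2,0.5],[115,-2.2,0.5],[117,-2.2,0.5],[117,-2.2,0.5],[117,-2.2,0.5]], "roll": [0.7,0.7,0.7,0.7,0.7,0.7,0.7,0.7,0.7], "force": 25}}

```text
time: 2.9
tool_pos: [455.3, -195.3, 157.6]
ee_rot: [0.127, 1.566, -0.128]
ft_force: [-0.3, -0.0, 0.6]
width: 49.9
```

{"api": "apply_moves", "payload": {"claw": [0,0,0,0,0,0,0,0,0,0], "dp": [[0,0,0],[0,0,0],[0,0,0],[0,0,0],[0,0,0],[0,0,0],[0,0,0],[0,0,0],[0,0,0],[0,0,0]], "roll": [0,0,0,0,0,0,0,0,0,0]}}

```text
time: 3.73
tool_pos: [454.9, -195.3, 156.8]
ee_rot: [0.128, 1.567, -0.128]
ft_force: [0.2, 0.2, -1.1]
width: 12.0
```

{"api": "apply_moves", "payload": {"claw": [0,0,0,0,0,0,0,0,0,0], "dp": [[0,0,0],[0,0,0],[0,0,0],[0,0,0],[0,0,0],[0,0,0],[0,0,0],[0,0,0],[0,0,0],[0,0,0]], "roll": [4,8,12,16,20,24,28,32,36,40]}}

```text
time: 4.57
tool_pos: [454.9, -195.4, 156.8]
ee_rot: [0.675, 1.464, -0.675]
ft_force: [0.1, 0.1, -1.6]
width: 11.8
```

{"api": "apply_moves", "payload": {"claw": [0,0,0,0,0,0,0,0,0,0,0,0], "dp": [[0,0,0],[0,0,0],[0,0,0],[0,0,0],[0,0,0],[0,0,0],[0,0,0],[0,0,0],[0,0,0],[0,0,0],[0,0,0],[0,0,0]], "roll": [4,8,12,16,20,24,28,32,36,40,42,42]}}

```text
time: 5.57
tool_pos: [454.9, -195.4, 156.8]
ee_rot: [1.228, 1.198, -1.228]
ft_force: [0.1, -0.2, -1.9]
width: 11.9
```

```bash
python3 - <<'E'
from h import *
s=read_state();print(s["time"],s["tool_pos"],s["ft_force"],s["ft_torque"],s["q"],rel(455,-195,157))
save("wrist",'w2',(225,100,415,265),3)
E
```

```text
5.5667 [ 454.91297384 -195.37595486  156.78781541] [ 0.13195456 -0.19047971 -1.94421904] [-0.06118718  0.05041126  0.02893715] [-5.39209217e-01  3.84071766e-01  1.93822402e+00  1.18152157e-04
  8.19540051e-01 -5.14202526e-01] (array([-0.2,  0.1, -0.4]), np.float64(-1.4))
```

View pics/w2.png

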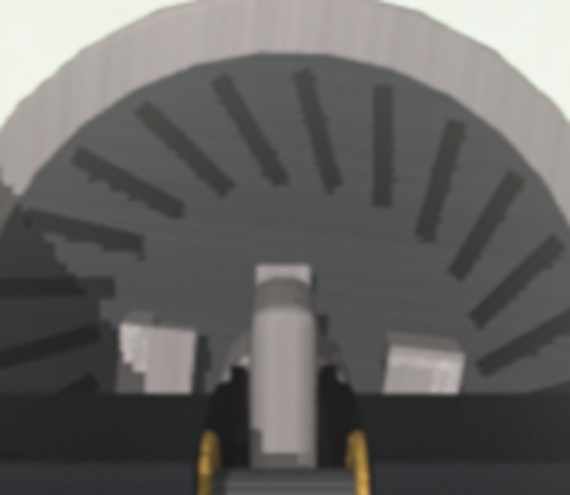

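The nut stands between the two claws (about (158,358) and (425,365)), roughly 85 deg round and clear of both. Now lift it straight up.

{"api": "apply_moves", "payload": {"claw": [0,0,0,0,0,0,0,0,0,0,0,0], "dp": [[-2,0,0],[-5,0,0],[-9,0,0],[-14,0,0],[-20,0,0],[-28,0,0],[-38,0,0],[-50,0,0],[-62,0,0],[-72,0,0],[-80,0,0],[-80,0,0]], "roll": [0,0,0,0,0,0,0,0,0,0,0,0], "force": 35}}

```text
time: 6.62
tool_pos: [455.4, -195.7, 238.8]
ee_rot: [1.227, 1.195, -1.225]
ft_force: [-0.2, 0.1, -1.5]
width: 11.6
```

```bash
python3 - <<'E'
from h import *
s=read_state();print(s["time"],s["tool_pos"],s["ft_force"],rel(495,150,235))
save("top",'t2')
E
```

```text
6.6167 [ 455.43507608 -195.66593916  238.78120472] [-0.19981392  0.06706497 -1.54446908] (array([   3.4,   31.5, -346.5]), np.float64(-1.3))
```

View pics/t2.png

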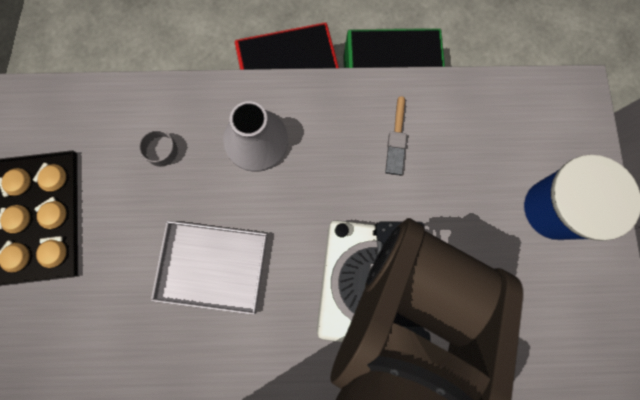

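The pan is still empty, with its centre near (212,267); the arm hides the nut, but the width is still 11.6 mm. Carry it over.

{"api": "apply_moves", "payload": {"claw": [0,0,0,0,0,0,0,0,0,0,0,0], "dp": [[0,1,-12],[0,4,-42],[0,7,-77],[0,10,-114],[0,14,-152],[0,17,-190],[0,21,-228],[0,24,-266],[0,27,-300],[0,29,-325],[0,31,-342],[0,31,-347]], "roll": [0,0,0,0,0,0,0,0,0,0,0,0]}}

```text
time: 7.67
tool_pos: [493.5, 153.6, 236.1]
ee_rot: [1.224, 1.2, -1.225]
ft_force: [-0.0, -0.7, -2.8]
width: 11.7
```

```bash
python3 - <<'E'
from h import *
s=read_state();print(s["time"],s["tool_pos"],s["ft_force"],s["width"],rel(497,150,31))
save("wrist",'w3')
print(vision.camera_model("wrist")["extrinsics"][:3,3])
for p in((110,200),(500,200)):print(hit("wrist",p,30))
E
```

```text
7.6667 [493.48410211 153.60028425 236.12634533] [-0.01802308 -0.72613714 -2.76075932] 11.679599921747167 (array([205.1,   3.9,   3.6]), np.float64(-1.2))
[495.11044059 218.17861273 406.42915763]
[221.4 133.1  30. ]
[727. 123.  30.]
```

View pics/w3.png

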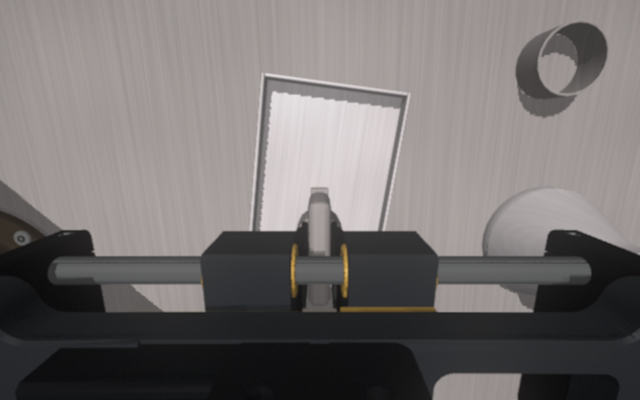

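The nut (318,200) is held over the pan (rim corners at (263,75) and (408,95)), and the hopper is well clear to the right. Lower it.

{"api": "apply_moves", "payload": {"claw": [0,0,0,0,0,0,0,0,0,0,0,0], "dp": [[10,3,2],[30,3,2],[55,3,2],[80,3,2],[105,3,2],[130,3,2],[152,3,2],[170,3,2],[183,3,2],[190,3,2],[194,3,2],[194,3,2]], "roll": [0,0,0,0,0,0,0,0,0,0,0,0]}}

```text
time: 8.72
tool_pos: [496.8, 148.0, 42.3]
ee_rot: [1.227, 1.198, -1.228]
ft_force: [0.1, 0.0, -1.1]
width: 11.6
```

{"api": "apply_moves", "payload": {"claw": [0,0,0,0,0,0,0,0,0], "dp": [[1,0,0],[2,0,0],[3,0,0],[4,0,0],[5,0,0],[6,0,0],[7,0,0],[8,0,0],[8,0,0]], "roll": [0,0,0,0,0,0,0,0,0]}}

```text
time: 9.47
tool_pos: [497.0, 148.7, 34.7]
ee_rot: [1.226, 1.198, -1.227]
ft_force: [-0.2, -0.4, -1.8]
width: 11.8
```

{"api": "apply_moves", "payload": {"claw": [0,0,0,0,0], "dp": [[1,0,0],[2,0,0],[3,0,0],[3,0,0],[3,0,0]], "roll": [0,0,0,0,0]}}

```text
time: 9.88
tool_pos: [497.0, 148.7, 31.9]
ee_rot: [1.227, 1.198, -1.227]
ft_force: [-0.0, 0.1, -1.6]
width: 11.8
```

{"api": "apply_moves", "payload": {"claw": [0,0,0,0], "dp": [[0.6,0,0],[1.2,0,0],[1.2,0,0],[1.2,0,0]], "roll": [0,0,0,0]}}

```text
time: 10.22
tool_pos: [497.1, 148.7, 30.8]
ee_rot: [1.227, 1.198, -1.226]
ft_force: [0.1, 0.0, 1.1]
width: 11.5
```

The vertical force went from -1.6 to +1.1 N, so the nut is on the pan floor. Release it gently.

{"api": "apply_moves", "payload": {"claw": [14,17,20,24,28,32,36,40,40,40], "dp": [[0,0,0],[0,0,0],[0,0,0],[0,0,0],[0,0,0],[0,0,0],[0,0,0],[0,0,0],[0,0,0],[0,0,0]], "roll": [0,0,0,0,0,0,0,0,0,0], "force": 10}}

```text
time: 11.05
tool_pos: [497.0, 148.7, 30.7]
ee_rot: [1.227, 1.198, -1.226]
ft_force: [-0.4, 0.3, -0.4]
width: 39.9
```

{"api": "apply_moves", "payload": {"claw": [40,40,40,40,40,40,40,40,40,40,40,40], "dp": [[-3,0,0],[-8,0,0],[-15,0,0],[-25,0,0],[-40,0,0],[-60,0,0],[-85,0,0],[-110,0,0],[-135,0,0],[-155,0,0],[-170,0,0],[-170,0,0]], "roll": [0,0,0,0,0,0,0,0,0,0,0,0]}}

```text
time: 12.05
tool_pos: [498.0, 148.9, 204.6]
ee_rot: [1.23, 1.195, -1.222]
ft_force: [0.3, -0.1, 0.2]
width: 40.0
```

```bash
python3 - <<'E'
from h import *
s=read_state();print(s["time"],s["tool_pos"],s["ft_force"],s["width"])
save("scene",'s4',(200,100,520,300),2)
E
```

```text
12.05 [497.99566236 148.8980657  204.57871468] [ 0.30885878 -0.14448889  0.208102  ] 40.03889187478738
```

View pics/s4.png

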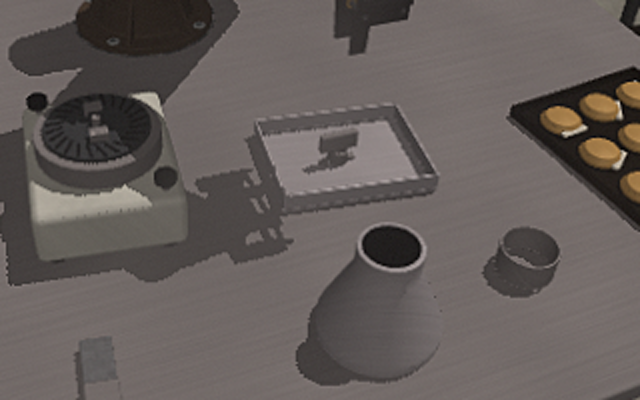

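The nut stands upright in the middle of the pan at crop (337,145). The gripper is clear above it, the hopper (380,300) has not moved, and the burr is empty.

```bash
python3 -c "
from h import *
print(manip.finish_job())"
```

```text
the job is handed in; nothing more can be done
None
```

The wing nut is unscrewed and standing upright, released, near the middle of the aluminium pan. I handed the job in at about 12 s, against the 51 s limit; no verdict is reported.

- **Unscrewing:** I gripped the steel nut across its plate and turned it 82° clockwise on its seat. That put it about 85° from the mill's x axis. A wrist picture showed it clear of both claws before I lifted it straight off.
- **Setting down:** I lowered it in the pan until the vertical force changed from -1.6 N to +1.1 N, meaning it was on the floor. Then I opened the fingers slowly and withdrew upward.
- **Last checks:** The scene picture showed the nut upright in the pan, the hopper standing where it was, and the gripper about 200 mm above the table touching nothing. The last force reading was about 0.3 N or less on each axis, close to zero. No check failed or disagreed.

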